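# Pin the egg mould shut and keep it squeezed

### The job

Swing the open half of the red egg mould fully shut, then take the steel pin with the yellow head from its wooden rest and push it down through the three aligned lugs until its head is down on the top lug. Finish while holding: pinch the two closed halves together firmly between the fingers, gripping their flat outer sides from above, and keep that squeeze on at the end. Leave the other things on the counter where they are.

Things in the scene. Friction and masses are not known exactly. Their poses are not given: they have to be found in the camera images.
- mould: Dark steel base plate of the red egg mould, fixed, 180 x 110 x 12 mm. Origin at counter height (z up) on the parting plane y = 0; vertical hinge axis at x = -50 mm, y = 0; lugs at the +x end. The halves are red upright blocks, each 90 mm long (x -45 to 45), 24 mm thick, z 16 to 102 mm; shut, 48 mm wide over their flat outer sides (y -24 to 24).
- fixed_half: The red half that does not move, y from -24 to 0 in the mould's frame; its origin and axes are those of mould. It carries two steel lugs, 36 x 28 x 10 mm, top faces at z = 98 and z = 62 mm, each with a vertical 11 mm hole at x = 66, y = 0.
- swing_half: The red half that swings about the hinge. Origin on the hinge axis at counter height, x along the half, y outward, z up; it fills x 5 to 95, y 0 to 24, z 16 to 102 mm. Shut, its axes are those of mould. It carries one lug of the same shape, 11 mm hole at x = 116, y = 0, z 70 to 80 mm, which comes between the fixed lugs when shut.
- swing_angle (a joint): Opening angle of the swinging half, rad: 0 fully shut (a hard stop), larger as it opens, counter-clockwise seen from above (its lug end moves towards the mould's +y). Starts at 0.7 to 1.3, limit 1.6. A stiff hinge (0.06 N m of friction, about 0.7 N at the middle of the half) without a spring: it stays where it is left.
- hinge (a point): Point on the vertical hinge axis, 102 mm above the counter.
- swing_face (a point): Point on the flat outer side of the swinging half, where it may be pushed: x = 80, y = 24, z = 65 mm in that half's frame. Its frame is that of the half; +y points outward.
- top_hole (a point): Centre of the mouth of the top lug's hole, 98 mm above the counter; its mouth has a 2 mm chamfer.
- low_hole (a point): Centre of the underside of the lowest lug's hole, 52 mm above the counter, straight below top_hole.
- pin: Loose locking pin, about 60 g, standing upright, 90 mm tall: steel shaft 8 mm thick, 54 mm long, the lowest 9 mm tapered, and a round yellow head 18 mm across, 36 mm tall (z 54 to 90). Origin: lower end of the shaft, z up along the pin. At the start the head rests on the rest's top, 62 mm above the counter. Home in the lugs, its tip is 44 mm above the counter.
- pin_tip (a point): The lower end of the pin, same point as its origin.
- pin_head (a point): Centre of the top of the yellow head, 90 mm above the tip.
- pin_rest: Dark wooden block fixed to the counter, 56 x 56 x 62 mm, origin under its centre; a vertical 11 mm hole, 57 mm deep, in the middle of its top holds the pin. It and the teacup may have changed places.
- tiffin: Bystander: stacked three-layer steel tiffin, 132 mm across, 208 mm tall; origin under its centre.
- teacup: Bystander: white teacup with a handle, 76 mm across, 62 mm tall; origin under its centre.
- fork: Bystander: green plastic fork lying flat, 175 mm long.
- soy_bottle: Bystander: amber glass bottle, 60 mm across, 190 mm tall.
- bowl: Bystander: blue bowl, 120 mm across, 50 mm tall.
- spoon: Bystander: wooden spoon lying flat, 220 mm long.

How it is judged:
On the way, in this order (a step that is already met when the one before it is completed fails the run):
1. the mould is swung shut (hinge within 0.025 rad of its stop) (value of joint swing_angle below 0.025 rad), for 0.2 s.
2. the pin stands through all three lugs, head down on the top lug (value of joint swing_angle below 0.025 rad and horizontal distance between pin_tip and low_hole below 0.006 m and z of pin_tip in the frame of mould below 0.049 m and angle between pin's own z axis and vertical below 0.12 rad), for 0.2 s.
At the end, for the whole second after the job is handed in: Mould shut within 0.025 rad; pin upright (0.12 rad) through all lugs, within 6 mm of the holes' axis, head within 5 mm of the top lug; fingers press each half with over 4 N, TCP at most 13 mm above the halves' top; other things within 40 mm of their starts (all of step 2 and linear speed of pin below 0.03 m/s and contact force between the fingers and fixed_half above 4 N and contact force between the fingers and swing_half above 4 N and z of the grasp point in the frame of mould below 0.115 m and distance of each of tiffin, teacup, fork, soy_bottle, bowl, spoon from where it was at the start of the episode below 0.04 m); the arm keeps its last pose, push and grip.
It fails at once if one of the other things on the counter is moved over 50 mm or knocked over (distance of any of tiffin, teacup, fork, soy_bottle, bowl, spoon from where it was at the start of the episode above 0.05 m or angle between any of tiffin, teacup, soy_bottle, bowl's own z axis and vertical above 0.5 rad).
It also fails if it takes over 72 s, if anything falls off the work surface, if the arm or the gripper's body presses on something with over 40 N, if the wrist force passes 120 N, or if a joint passes its speed limit or range.

### The arm

A 7-joint arm with a two-finger parallel gripper is mounted at the origin on the work surface. World frame = base frame: x ahead of the robot, y to its left, z up, the work surface at z = 0. Lengths are in m, angles in rad, forces in N, time in s.
With the tool pointing down it reaches from about 0.4 to 0.85 m from the base axis. Payload 4.4 kg.
Tool frame: the origin (TCP) lies between the finger pads, 19 mm behind the fingertips; this is the grasp point; z points along the fingers, y is the line along which they close (so a half turn about z gives the same grasp; the last joint's range is limited). The gripper opens to 94 mm and grips with 3 to 60 N. Pads are 16 mm wide; open, the fingers measure 119 mm over their backs; the gripper's body (75 mm by 177 mm) begins 78 mm behind the grasp point.
Start: joints at [1.141, 0.628, 0.038, 1.517, -0.027, 0.996, -0.02], TCP at [0.231, -0.607, 0.224] pointing down, gripper open.
Joint ranges: [-3.06, 3.06], [-0.37, 2.12], [-1.25, 1.32], [0.18, 2.47], [-1.1, 4.24], [0.23, 1.98], [-2.94, 2.94]. Speed limits (rad/s): [2.57, 2.57, 3.14, 3.14, 3.14, 3.14, 3.14].

### API

Orientations are given as a unit quaternion [w, x, y, z].
In Python, from station import monitor, camera, camera_params, order, nets gives the robot as it stands.
- The arm moves only by the tool step_arm, never from a script. Its argument "deltas" is text: rows parted by semicolons, each of 7 numbers parted by spaces: the shift along the world's x, y, z in units of 25 mm (1.0 is 25 mm), then the turn, a rotation vector about the world's x, y, z in units of 8 degrees (1.0 is 8 degrees), then the opening, from 0 (shut) to 1 (fully open). A call has 1 to 10 rows; each row shifts and turns the commanded pose from where the row before left it; what a row does not reach is not made up. A row lasts 1/10 s, in which the tool goes at most 50 mm and 8.59 degrees, less where a joint would pass 70% of its speed; a pose out of reach is approached as far as the arm can. A call is refused whole if a number of a shift passes 1 or a number of a turn 1, either way. A call with a gripper value outside its range is refused whole. The fingers move at their own pace and stop on an object; the grip force is fixed at half the most. Time passes only in rows, so rows that do not move let the fingers close. It gives the time, the measured TCP pose, the force, the opening and the grip force at its end, in the units of the state.
- monitor.get_obs(): the state, without advancing time (a new reading comes with each control period).
- camera(name): name is "side" or "top" or "wrist"; returns the picture (420x560x3 uint8, red, green, blue); there is no depth.
- camera_params(name): a dict with "fx", "fy", "cx", "cy" (pixels), "pose" (4x4, takes a point from camera to world coordinates); the wrist camera has in their place "tool_from_camera" (4x4, takes a point from camera to tool coordinates, whose origin is the TCP and whose axes are the flange's). Camera axes: x right, y up, looking along -z (the intrinsics and any distortion apply to the point x, -y, -z); pixel columns grow to the right and rows downward; lengths in m; the calibration is good to about 2 mm. The wrist camera is an equidistant fisheye: a pixel r from the principal point sees the ray r / f radians off the axis. A picture is of the moment at which its call begins: read the wrist's pose just before it. camera_params takes no time and is no camera call.
- order.hand_in(): hands the job in; it is judged then, once.
Trained networks look in the newest picture that a camera, given by its name, has taken for a name from the list of things; names that differ only in an ending like _2 or _b are one class to them, and where a whole thing is asked for, a point or a joint stands for the part that bears it (a point fixed in the world has none). Each returns a list of dicts, best first, with "p" (0 to 1); they miss things now and then, are a little off and sometimes report something else, mostly with a low value. They report only what shows in the picture. A call takes as long as a camera call.
- nets.look_for(camera, label): "at" ([x, y, z] in m, in the coordinates of the camera as it stood for that picture, good to about 4 mm: the middle of the surface that is visible of it).
The state is a dict: "time": time; "qpos": joint angles; "dq": joint speeds; "joint_torque": joint torques, N m; "ee_pos": TCP position; "tcp_rot": TCP orientation; "ft_force": force on the tool from outside, world axes, zero at the start; "torque": the same for the moment, N m; "width": finger opening in m; "gripper_force": force on a finger pad.
Only numpy, scipy, OpenCV 4.12 (cv2) and the standard library are available. Lean on these libraries where they do the work, as an engineer would, in place of code of your own. Each camera call takes 0.05 s, during which the arm holds its last target. There are 200 camera calls.

## Working session

There is one attempt and no reset: what is moved stays moved. The work goes in short steps, Python scripts to look and compute and a tool call to move; the robot and the scene stay as the last step left them, time stands still between calls to the robot, and variables do not carry over. Pictures are saved under pics/ and viewed, at most 10 in all, crops included, and the job is handed in when it is done.

Besides the shell and the picture viewer there is one more tool, called after ">>>" as name(argument=value, ...) on one line, values as JSON. step_arm: Moves the arm, as the interface text tells. Its arguments: {"type":"object","properties":{"deltas":{"type":"string"}},"required":["deltas"]}

```bash
mkdir -p pics; cat > h.py <<'E'
import numpy as np, cv2
from station import monitor, camera, camera_params, order, nets
def snap(n,f=None):
    o=monitor.get_obs(); im=camera(n)
    if f: cv2.imwrite(f'pics/{f}.png',im[:,:,::-1])
    return o,im
def look(n,l,o=None):
    P=camera_params(n); r=nets.look_for(n,l)
    T=P.get('pose')
    if T is None:
        from scipy.spatial.transform import Rotation as R
        q=o['tcp_rot']; W=np.eye(4); W[:3,:3]=R.from_quat([q[1],q[2],q[3],q[0]]).as_matrix(); W[:3,3]=o['ee_pos']; T=W@np.array(P['tool_from_camera'])
    T=np.array(T)
    return [(round(d['p'],2),(T@np.r_[d['at'],1])[:3].round(4).tolist()) for d in r[:2]]
E
python3 - <<'E'
from h import *
for n in('side','top'):
    o,im=snap(n,n+'0')
    for l in ['mould','fixed_half','swing_half','swing_face','hinge','top_hole','pin','pin_head','pin_rest','tiffin','teacup','soy_bottle','bowl','fork','spoon']:
        print(n,l,look(n,l))
    P=camera_params(n);print({k:np.round(v,3).tolist() for k,v in P.items()})
print(o)
a=cv2.imread('pics/side0.png');b=cv2.imread('pics/top0.png')
E
```

```text
side mould [(0.98, [0.5214, -0.0318, 0.0482])]
side fixed_half [(0.62, [0.5786, -0.0697, 0.0949]), (0.32, [0.4838, 0.292, 0.0932])]
side swing_half [(0.87, [0.5248, -0.008, 0.0701])]
side swing_face [(0.87, [0.5232, -0.0147, 0.0754]), (0.45, [0.7525, -0.2868, 0.026])]
side hinge [(0.7, [0.5179, -0.0313, 0.0491]), (0.3, [0.6619, -0.3943, 0.0915])]
side top_hole [(0.62, [0.52, -0.0289, 0.0401])]
side pin [(0.69, [0.4885, 0.293, 0.0918])]
side pin_head [(0.66, [0.481, 0.2928, 0.09]), (0.24, [0.5761, -0.0746, 0.0921])]
side pin_rest [(0.57, [0.4752, 0.3008, 0.0654]), (0.24, [0.4846, 0.2919, 0.0918])]
side tiffin [(0.61, [0.6879, 0.3788, 0.1622]), (0.37, [0.4831, 0.2928, 0.0899])]
side teacup [(0.72, [0.5324, -0.2945, 0.0368]), (0.66, [0.522, -0.0142, 0.0764])]
side soy_bottle [(0.82, [0.663, -0.3958, 0.0905])]
side bowl [(0.85, [0.7519, -0.2876, 0.0249]), (0.45, [0.5192, -0.0272, 0.0439])]
side fork [(0.56, [0.799, -0.0267, 0.0034])]
side spoon [(0.83, [0.772, 0.1468, 0.0101]), (0.43, [0.484, 0.2934, 0.0915])]
{'fx': 385.293, 'fy': 385.293, 'cx': 278.302, 'cy': 207.258, 'pose': [[-0.745,
[... 1110 characters left out ...]
me': 0.8, 'qpos': array([ 1.14116763,  0.62836   ,  0.03847656,  1.51737539, -0.02699848,
        0.99627933, -0.02001865]), 'dq': array([ 0.000618  ,  0.00020176,  0.00133206, -0.00111025, -0.00162611,
       -0.0007099 , -0.00014446]), 'joint_torque': array([-3.40390970e-04, -5.49542892e+01,  1.14253644e+00, -1.86939687e+01,
       -5.25005185e-02,  1.56145252e-02,  2.02126597e-05]), 'ee_pos': array([ 0.23135878, -0.60747348,  0.22431183]), 'tcp_rot': array([4.16765958e-05, 9.83501272e-01, 1.80901202e-01, 3.45611770e-05]), 'ft_force': array([ 0.93364682, -0.48907296, -0.62172353]), 'torque': array([-0.01146571,  0.02841993, -0.06419004]), 'gripper_force': 0.0, 'width': 0.09443535313294296}
```

View pictures.

```bash
python3 - <<'E'
import cv2
b=cv2.imread('pics/top0.png');a=cv2.imread('pics/side0.png')
cv2.imwrite('pics/t1.png',cv2.resize(b[90:240,220:420],(800,600),interpolation=cv2.INTER_CUBIC))
E
```

```text
(no output)
```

View pics/top0.png

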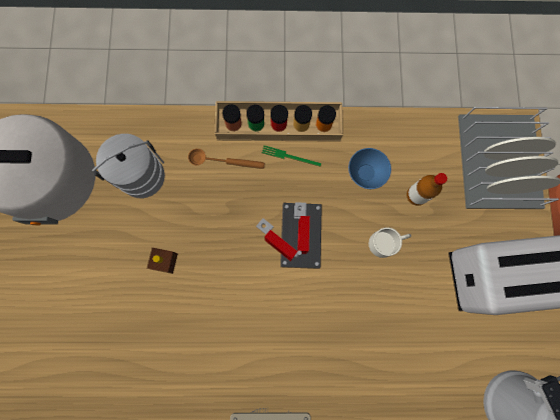

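View pics/t1.png

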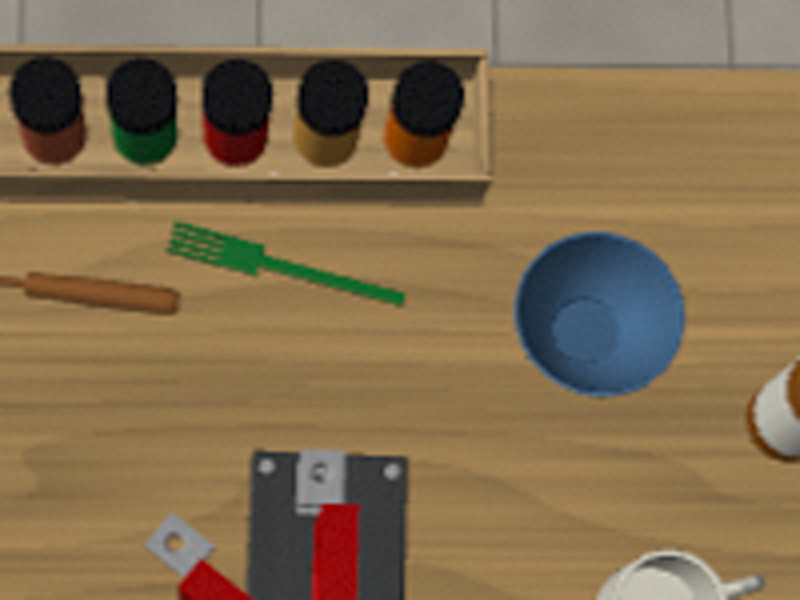

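View pics/side0.png

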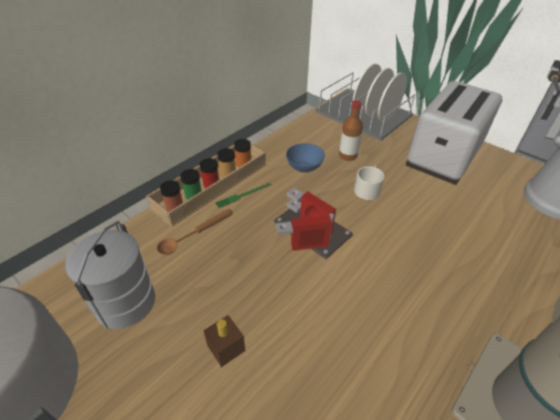

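```bash
cat >> h.py <<'E'
def ray(n,uv):
    P=camera_params(n);T=np.array(P['pose'])
    d=np.array([(uv[0]-P['cx'])/P['fx'],-(uv[1]-P['cy'])/P['fy'],-1.]);return T[:3,3],T[:3,:3]@d
def atz(n,uv,z):
    o,d=ray(n,uv);return (o+d*(z-o[2])/d[2])[:2]
def blobs(im,kind):
    h=cv2.cvtColor(im,cv2.COLOR_RGB2HSV)
    if kind=='red': m=((h[...,0]<6)|(h[...,0]>174))&(h[...,1]>180)&(h[...,2]>60)
    if kind=='yellow': m=(abs(h[...,0].astype(int)-26)<6)&(h[...,1]>190)&(h[...,2]>120)
    return m.astype(np.uint8)
E
python3 - <<'E'
from h import *
im=cv2.imread('pics/top0.png')[:,:,::-1]
for k in('red','yellow'):
    m=blobs(im,k);n,l,s,c=cv2.connectedComponentsWithStats(m)
    for i in range(1,n):
        if s[i][4]>15: 
            r=cv2.minAreaRect(np.argwhere(l==i)[:,::-1].astype(np.float32))
            print(k,s[i],c[i],atz('top',c[i],.1),[atz('top',p,.102).round(3).tolist() for p in cv2.boxPoints(r)])
print('hole',atz('top',(299.6,208.2),.098),'swhole',atz('top',(263.6,225.4),.08))
g=cv2.cvtColor(im,cv2.COLOR_RGB2GRAY)
for p in[(282.5,203.2),(321.5,204),(281,268),(321,269)]: print(atz('top',p,.012))
print(camera_params('wrist'))
E
```

```text
red [271 119  16  12 102] [277.98039216 125.81372549] [ 0.84493673 -0.01826539] [[0.836, 0.006], [0.863, 0.001], [0.855, -0.041], [0.828, -0.036]]
red [435 173  12  12 111] [440.34234234 178.44144144] [ 0.70189173 -0.44789537] [[0.716, -0.434], [0.716, -0.463], [0.686, -0.461], [0.686, -0.432]]
red [298 216  12  38 383] [303.26631854 233.93472585] [ 0.55245902 -0.08369636] [[0.504, -0.067], [0.6, -0.071], [0.599, -0.099], [0.503, -0.095]]
red [265 230  32  31 404] [280.02722772 244.78712871] [ 0.52438736 -0.02427066] [[0.54, 0.02], [0.564, 0.001], [0.508, -0.068], [0.485, -0.049]]
yellow [153 255   7   7  39] [155.76923077 258.15384615] [0.4895503  0.28784883] [[0.497, 0.295], [0.497, 0.28], [0.482, 0.279], [0.482, 0.294]]
hole [ 0.6199571 -0.0749205] swhole [0.57725056 0.01828974]
[ 0.65119627 -0.03278184]
[ 0.6495495  -0.14220237]
[ 0.47107291 -0.02878646]
[ 0.46864494 -0.13775451]
{'fx': 325.19226210127806, 'fy': 325.19226210127806, 'cx': 281.89479331830665, 'cy': 211.26693337523957, 'tool_from_camera': array([[-4.71212717e-04,  9.70888026e-01,  2.39533335e-01,
         6.95062996e-02],
       [ 9.99999657e-01,  2.94406379e-04,  7.73908680e-04,
        -6.26119369e-04],
       [ 6.80858528e-04,  2.39533618e-01, -9.70887832e-01,
        -1.59515840e-01],
       [ 0.00000000e+00,  0.00000000e+00,  0.00000000e+00,
         1.00000000e+00]])}
```

>>> step_arm(deltas="0.4 0.8 0.6 0 0 0 1;0.5 1 0.6 0 0 0 1;0.5 1 0 0 0 0 1;0.5 1 0 0 0 0 1;0.5 1 0 0 0 0 1;0.5 1 0 0 0 0 1;0.5 1 0 0 0 0 1;0.5 1 0 0 0 0 1;0.5 1 0 0 0 0 1;0.5 1 0 0 0 0 1")

```text
time: 2.6
ee_pos: [0.3543, -0.3615, 0.2545]
tcp_rot: [0.0, 0.984, 0.181, 0.0]
ft_force: [-0.8, -0.4, 1.1]
width: 0.0943
gripper_force: 0.0
```

>>> step_arm(deltas="0.5 1 0 0 0 -0.3 1;0.5 1 0 0 0 -0.3 1;0.5 1 0 0 0 -0.3 1;0.5 1 0 0 0 -0.3 1;0.5 1 0 0 0 -0.3 1;0.5 1 0 0 0 -0.3 0.5;0.5 1 0 0 0 -0.3 0;0.5 1 0 0 0 -0.3 0;0.5 1 0 0 0 -0.3 0;0.5 1 0 0 0 -0.1 0")

```text
time: 3.6
ee_pos: [0.4794, -0.1114, 0.2545]
tcp_rot: [0.0, 1.0, -0.014, 0.0]
ft_force: [0.3, 0.2, -0.8]
width: 0.0574
gripper_force: 0.0
```

>>> step_arm(deltas="0.5 1 0 0 0 0 0;0.4 1 0 0 0 0 0;0 1 0 0 0 0 0;0 0.3 0 0 0 0 0;0 0 0 0 0 0 0")

```text
time: 4.1
ee_pos: [0.5012, -0.0292, 0.2543]
tcp_rot: [-0.0, 1.0, -0.012, -0.0]
ft_force: [-0.5, -0.5, -0.4]
width: 0.0177
gripper_force: 0.0
```

```bash
cat >> h.py <<'E'
from scipy.spatial.transform import Rotation as R
def wT(o):
    q=o['tcp_rot']; W=np.eye(4); W[:3,:3]=R.from_quat([q[1],q[2],q[3],q[0]]).as_matrix(); W[:3,3]=o['ee_pos']
    return W@np.array(camera_params('wrist')['tool_from_camera'])
def wray(o,uv):
    P=camera_params('wrist');T=wT(o);a=(np.array(uv)-[P['cx'],P['cy']])/P['fx'];t=np.hypot(*a)
    s=np.sin(t)/max(t,1e-9);return T[:3,3],T[:3,:3]@np.array([a[0]*s,-a[1]*s,-np.cos(t)])
def watz(o,uv,z):
    c,d=wray(o,uv);return (c+d*(z-c[2])/d[2])[:2]
def wproj(o,X):
    P=camera_params('wrist');T=wT(o);p=T[:3,:3].T@(np.array(X)-T[:3,3]);v=np.array([p[0],-p[1]]);r=np.hypot(*v)
    return v/r*np.arctan2(r,-p[2])*P['fx']+[P['cx'],P['cy']]
E
python3 - <<'E'
from h import *
import pickle
o,im=snap('wrist','w1');pickle.dump(o,open('w1.pkl','wb'))
print(o['ee_pos'],o['tcp_rot'],o['width'],o['qpos'],o['ft_force'])
for l in ['fixed_half','swing_half','top_hole']: print(l,look('wrist',l,o))
m=blobs(im,'red');n,l,s,c=cv2.connectedComponentsWithStats(m)
for i in range(1,n):
    if s[i][4]>300: 
        r=cv2.minAreaRect(np.argwhere(l==i)[:,::-1].astype(np.float32)); print(s[i],c[i],cv2.boxPoints(r).round(1).tolist())
cv2.imwrite('pics/w1b.png',cv2.resize(cv2.imread('pics/w1.png'),(800,600),interpolation=cv2.INTER_CUBIC))
E
```

```text
[ 0.50121819 -0.02921849  0.2543344 ] [-1.64225245e-05  9.99922079e-01 -1.24833966e-02 -4.42444513e-06] 0.017667704187784693 [-0.01600555  0.38000005  0.02532364  1.88454824 -0.01225717  0.87720043
 -1.58041505] [-0.46390891 -0.53115621 -0.43093892]
fixed_half [(0.66, [0.5703, -0.0795, 0.1008])]
swing_half [(0.69, [0.5362, -0.0167, 0.0995]), (0.24, [0.4973, 0.28, 0.0872])]
top_hole [(0.86, [0.5574, -0.0536, 0.0096]), (0.59, [0.4942, 0.2681, 0.0523])]
[ 316  102   35   92 2497] [333.46295555 149.15939127] [[315.0, 192.60000610351562], [318.1000061035156, 101.69999694824219], [351.20001220703125, 102.80000305175781], [348.20001220703125, 193.6999969482422]]
[ 233  140   87   74 2360] [277.6809322 175.3809322] [[232.1999969482422, 159.6999969482422], [250.0, 136.0], [323.1000061035156, 190.8000030517578], [305.3999938964844, 214.5]]
```

View pics/w1b.png

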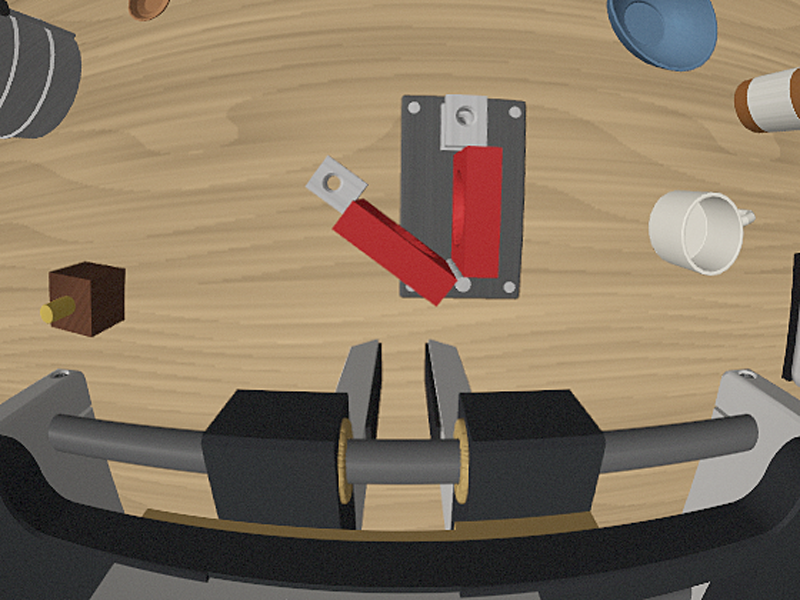

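```bash
python3 - <<'E'
from h import *
import pickle
o=pickle.load(open('w1.pkl','rb'))
k=.7
for n,p,z in[('hole',(465,115.5),.098),('hinge',(463,285),.102),('swh',(332,183),.08),('FL',(466.5,147.5),.102),('FR',(502,147.5),.102),('NR',(498,276.5),.102),('swfarout',(333,227),.102),('swfarin',(356,200),.102),('swnearout',(437,306),.102),('plFL',(402,95),.012),('plFR',(525,100),.012),('plNL',(400,297),.012),('plNR',(519,299),.012)]:
    print(n,watz(o,np.array(p)*k,z).round(4))
E
```

```text
hole [ 0.6207 -0.0733]
hinge [ 0.5043 -0.0699]
swh [0.5769 0.0205]
FL [ 0.5982 -0.0732]
FR [ 0.5985 -0.0975]
NR [ 0.5098 -0.0945]
swfarout [0.5467 0.0177]
swfarin [0.5643 0.0013]
swnearout [ 0.4899 -0.0518]
plFL [ 0.6532 -0.0315]
plFR [ 0.6501 -0.1389]
plNL [ 0.4757 -0.0252]
plNR [ 0.4712 -0.1331]
```

>>> step_arm(deltas="0 1 -0.5 0 0 0 0;0 1 -0.5 0 0 0 0;0 1 -0.5 0 0 0 0;0 0 -1 0 0 0 0;0 0 -1 0 0 0 0;0 0 -1 0 0 0 0;0 0 -1 0 0 0 0;0 0 -1 0 0 0 0;0 0 -1 0 0 0 0;0 0 0 0 0 0 0")

```text
time: 5.3
ee_pos: [0.4994, 0.0435, 0.0644]
tcp_rot: [0.001, 1.0, -0.014, -0.003]
ft_force: [0.1, -0.1, 0.3]
width: 0.0006
gripper_force: 0.0
```

>>> step_arm(deltas="0.5 -0.55 0 0 0 0 0;0.5 -0.55 0 0 0 0 0;0.5 -0.2 0 0 0 0 0;0.5 -0.2 0 0 0 0 0;0.4 -0.35 0 0 0 0 0;0.4 -0.35 0 0 0 0 0;0.3 -0.45 0 0 0 0 0;0.3 -0.45 0 0 0 0 0;0 0 0 0 0 0 0")

```text
time: 6.2
ee_pos: [0.5876, -0.0356, 0.067]
tcp_rot: [0.001, 1.0, -0.015, 0.001]
ft_force: [0.1, 0.1, 0.6]
width: 0.0005
gripper_force: 0.0
```

>>> step_arm(deltas="0 -0.1 0 0 0 0 0;0 -0.1 0 0 0 0 0;0 0 0 0 0 0 0")

```text
time: 6.5
ee_pos: [0.586, -0.0371, 0.0668]
tcp_rot: [-0.0, 1.0, -0.013, -0.0]
ft_force: [0.2, -0.3, -0.1]
width: 0.0004
gripper_force: 0.0
```

>>> step_arm(deltas="0 -0.1 0 0 0 0 0;0 -0.1 0 0 0 0 0;0 -0.1 0 0 0 0 0;0 -0.1 0 0 0 0 0;0 0 0 0 0 0 0")

```text
time: 7.0
ee_pos: [0.586, -0.0371, 0.0669]
tcp_rot: [-0.005, 1.0, -0.01, -0.001]
ft_force: [-1.2, 19.2, 3.2]
width: 0.0009
gripper_force: 9.0
```

>>> step_arm(deltas="0 0.5 0 0 0 0 0;0 1 0 0 0 0 0;0 1 0 0 0 0 0;0 0 1 0 0 0 0;-0.5 0 1 0 0 0 0.5;-0.5 0 1 0 0 0 1;-0.5 0 1 0 0 0 1;-0.5 0 1 0 0 0 1;0 0 1 0 0 0 1;0 0 0 0 0 0 1")

```text
time: 8.0
ee_pos: [0.5382, 0.0146, 0.2201]
tcp_rot: [0.0, 1.0, -0.014, 0.003]
ft_force: [0.4, -0.1, 0.0]
width: 0.0454
gripper_force: 0.0
```

```bash
python3 - <<'E'
from h import *
import pickle
o,im=snap('wrist','w2');pickle.dump(o,open('w2.pkl','wb'))
print(o['ee_pos'],o['tcp_rot'])
u=wproj(o,[.565,-.073,.1]).astype(int);print(u)
x0,y0=max(u[0]-80,0),max(u[1]-90,0);print(x0,y0)
c=im[y0:y0+120,x0:x0+160,::-1];cv2.imwrite('pics/w2b.png',cv2.resize(c,(800,600),interpolation=cv2.INTER_CUBIC))
m=blobs(im,'yellow');n,l,s,c=cv2.connectedComponentsWithStats(m)
for i in range(1,n):
    if s[i][4]>30: print(s[i],c[i],watz(o,c[i],.08))
E
```

```text
[0.53821276 0.01464623 0.22010231] [ 1.65844791e-04  9.99899598e-01 -1.37600192e-02  3.38058519e-03]
[379 180]
299 90
```

View pics/w2b.png

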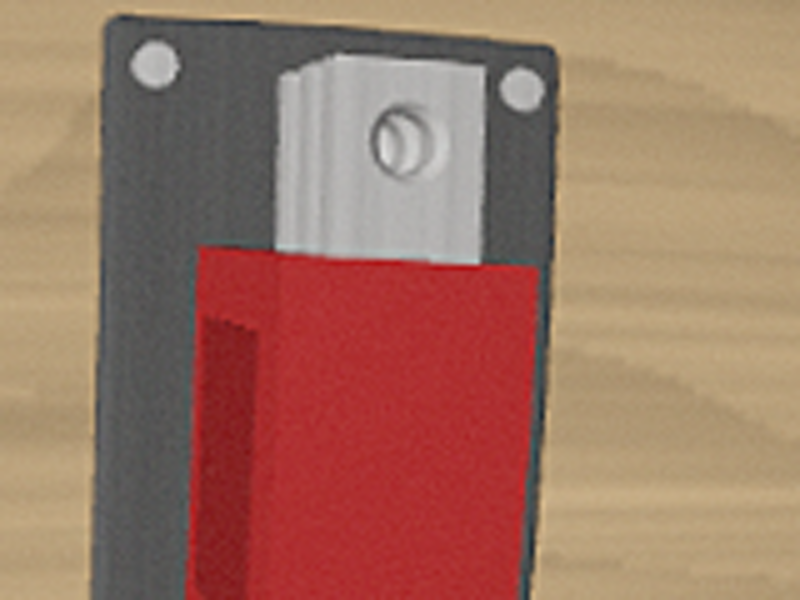

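>>> step_arm(deltas="-0.4 1 0.4 0 0 0 1;-0.4 1 0.4 0 0 0 1;-0.4 1 0 0 0 0 1;-0.4 1 0 0 0 0 1;-0.4 1 0 0 0 0 1;-0.4 1 0 0 0 0 1;-0.4 1 0 0 0 0 1;-0.4 1 0 0 0 0 1;-0.4 1 0 0 0 0 1;0 1 0 0 0 0 1")

```text
time: 9.05
ee_pos: [0.4444, 0.2655, 0.2354]
tcp_rot: [0.001, 1.0, -0.013, -0.001]
ft_force: [-0.1, 0.1, -0.0]
width: 0.094
gripper_force: 0.0
```

>>> step_arm(deltas="0 0.9 0 0 0 0 1;0 0 0 0 0 0 1;0 0 0 0 0 0 1")

```text
time: 9.35
ee_pos: [0.4458, 0.2866, 0.2356]
tcp_rot: [0.001, 1.0, -0.013, -0.001]
ft_force: [-0.2, -0.3, -0.3]
width: 0.0941
gripper_force: 0.0
```

```bash
python3 - <<'E'
from h import *
import pickle
o=pickle.load(open('w2.pkl','rb'));print('hole',watz(o,(381,118.4),.098))
o,im=snap('wrist','w3');pickle.dump(o,open('w3.pkl','wb'))
print(o['ee_pos'],o['tcp_rot'],o['width'])
for l in('pin','pin_head','pin_rest','tiffin'): print(l,look('wrist',l,o))
u=wproj(o,[.488,.288,.098]).astype(int);print(u)
x0,y0=max(u[0]-80,0),max(u[1]-60,0);print(x0,y0)
c=im[y0:y0+120,x0:x0+160,::-1];cv2.imwrite('pics/w3b.png',cv2.resize(c,(800,600),interpolation=cv2.INTER_CUBIC))
m=blobs(im,'yellow');n,l,s,c=cv2.connectedComponentsWithStats(m)
for i in range(1,n):
    if s[i][4]>30: print(s[i],c[i],watz(o,c[i],.098),watz(o,c[i],.08))
E
```

```text
hole [ 0.62064045 -0.07435746]
[0.44582819 0.28663042 0.23557559] [ 1.10438767e-03  9.99909873e-01 -1.33552727e-02 -8.14334977e-04] 0.0940730782942997
pin [(0.66, [0.4944, 0.2924, 0.096])]
pin_head [(0.85, [0.4902, 0.29, 0.1043])]
pin_rest [(0.95, [0.4896, 0.2918, 0.0584])]
tiffin [(0.65, [0.6699, 0.3667, 0.0278])]
[279 161]
199 101
```

View pics/w3b.png

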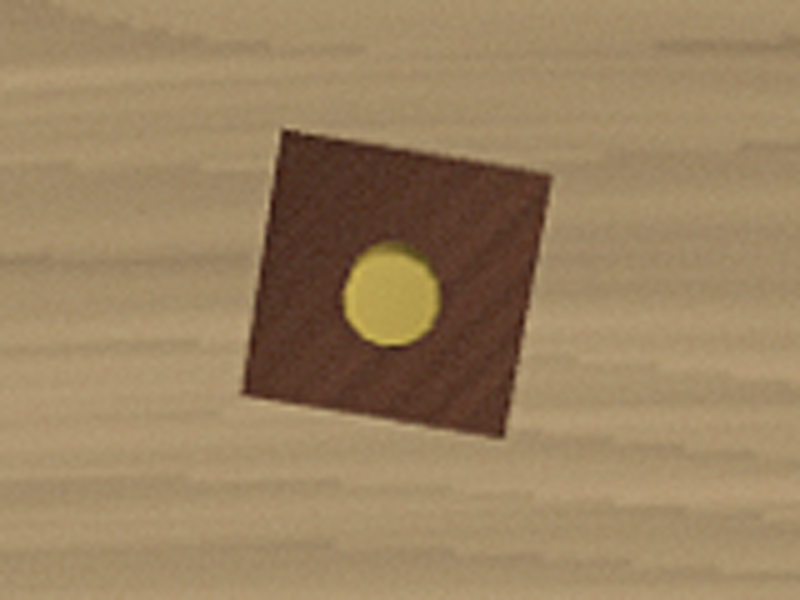

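>>> step_arm(deltas="0.9 0.1 0 0 0 0 1;0.83 0 0 0 0 0 1;0 0 -1 0 0 0 1;0 0 -1 0 0 0 1;0 0 -1 0 0 0 1;0 0 -1 0 0 0 1;0 0 -1 0 0 0 1;0 0 -0.9 0 0 0 1;0 0 0 0 0 0 1;0 0 0 0 0 0 1")

```text
time: 10.6
ee_pos: [0.4898, 0.2896, 0.0895]
tcp_rot: [0.0, 1.0, -0.014, -0.0]
ft_force: [0.1, 0.5, -0.4]
width: 0.094
gripper_force: 0.0
```

>>> step_arm(deltas="0 0 0 0 0 0 0;0 0 0 0 0 0 0;0 0 0 0 0 0 0;0 0 0 0 0 0 0;0 0 0 0 0 0 0;0 0 0 0 0 0 0;0 0 0 0 0 0 0;0 0 0 0 0 0 0")

```text
time: 11.4
ee_pos: [0.4895, 0.29, 0.0892]
tcp_rot: [0.0, 1.0, -0.014, -0.0]
ft_force: [-0.1, -0.6, -0.4]
width: 0.0336
gripper_force: 0.0
```

>>> step_arm(deltas="0 0 0.5 0 0 0 0;0 0 1 0 0 0 0;0 0 1 0 0 0 0;0 0 1 0 0 0 0;0 0 1 0 0 0 0;0 0 0 0 0 0 0;0 0 0 0 0 0 0")

```text
time: 12.1
ee_pos: [0.4897, 0.2901, 0.2027]
tcp_rot: [-0.0, 1.0, -0.014, 0.001]
ft_force: [-0.3, -0.6, -0.1]
width: 0.0
gripper_force: 0.0
```

```bash
python3 - <<'E'
from h import *
o,im=snap('wrist','w4');print(o['ee_pos'],o['tcp_rot'],o['width'],o['gripper_force'])
u=wproj(o,o['ee_pos']).astype(int);print(u)
for n in('top','side'):
    snap(n,n+'4')
    for l in('pin_head','pin'): print(n,l,look(n,l))
c=im[230:410,170:410,::-1];cv2.imwrite('pics/w4b.png',cv2.resize(c,(800,600),interpolation=cv2.INTER_CUBIC))
E
```

```text
[0.48972721 0.29013339 0.20266645] [-4.16589569e-04  9.99907086e-01 -1.36103839e-02  6.35764899e-04] 6.431248888336745e-06 0.0
[283 265]
top pin_head [(0.64, [0.7764, 0.1466, 0.0118])]
top pin [(0.69, [0.5516, -0.0721, 0.0133])]
side pin_head [(0.68, [0.482, 0.2951, 0.0928]), (0.66, [0.5479, -0.0514, 0.0715])]
side pin []
```

View pics/w4b.png

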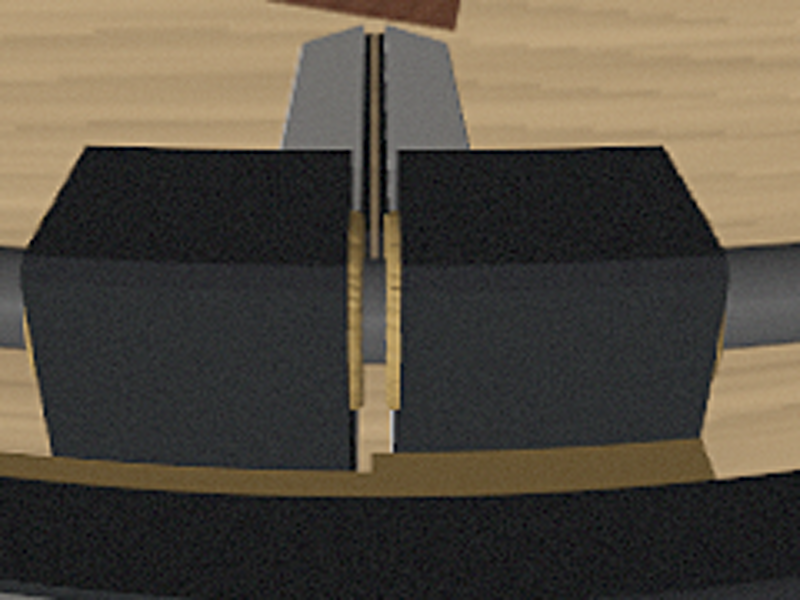

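The fingers had not finished closing before the lift, so they came up empty and the pin is still in its rest. I'll open and try again.

>>> step_arm(deltas="0 0 0 0 0 0 1;0 0 0 0 0 0 1;0 0 0 0 0 0 1;0 0 0 0 0 0 1;0 0 0 0 0 0 1;0 0 0 0 0 0 1;0 0 0 0 0 0 1;0 0 0 0 0 0 1;0 0 0 0 0 0 1")

```text
time: 13.35
ee_pos: [0.4896, 0.29, 0.2018]
tcp_rot: [0.0, 1.0, -0.014, 0.0]
ft_force: [0.2, 0.3, 0.1]
width: 0.069
gripper_force: 0.0
```

```bash
python3 - <<'E'
from h import *
o,im=snap('wrist','w5');print(o['ee_pos'],o['width'])
m=blobs(im,'yellow');n,l,s,c=cv2.connectedComponentsWithStats(m)
for i in range(1,n):
    if s[i][4]>30: print(s[i],c[i],watz(o,c[i],.098),watz(o,c[i],.08))
print(look('wrist','pin_head',o),look('wrist','pin',o), wproj(o,[.4888,.2897,.098]))
E
```

```text
[0.48956807 0.29002803 0.20178032] 0.06899945523789892
[(0.95, [0.4924, 0.2929, 0.0993]), (0.34, [0.5531, -0.0509, 0.0404])] [(0.91, [0.494, 0.2935, 0.0927])] [283.37540207 217.0340846 ]
```

```bash
python3 - <<'E'
from h import *
from station import monitor
o=monitor.get_obs()
im=cv2.imread('pics/w5.png');h=cv2.cvtColor(im,cv2.COLOR_BGR2HSV)
m=((abs(h[...,0].astype(int)-26)<8)&(h[...,1]>115)&(h[...,2]>100)).astype(np.uint8)
m=cv2.morphologyEx(m,cv2.MORPH_OPEN,np.ones((3,3)))
n,l,s,c=cv2.connectedComponentsWithStats(m)
for i in range(1,n):
    if s[i][4]>80: print(s[i],c[i],watz(o,c[i],.098))
E
```

```text
[272 198  21  28 455] [281.66153846 212.58241758] [0.49268356 0.29101104]
[409 290  24  55 577] [421.97573657 315.65511265] [0.38098874 0.15189331]
```

>>> step_arm(deltas="0 0 -1 0 0 0 1;0 0 -1 0 0 0 1;0 0 -1 0 0 0 1;0 0 -1 0 0 0 1;0 0 -0.5 0 0 0 1;0 0 0 0 0 0 1")

```text
time: 14.1
ee_pos: [0.4885, 0.2894, 0.0878]
tcp_rot: [0.001, 1.0, -0.014, -0.001]
ft_force: [-1.2, -0.6, -0.4]
width: 0.094
gripper_force: 0.0
```

>>> step_arm(deltas="0.05 0 0 0 0 0 0;0 0 0 0 0 0 0;0 0 0 0 0 0 0;0 0 0 0 0 0 0;0 0 0 0 0 0 0;0 0 0 0 0 0 0;0 0 0 0 0 0 0;0 0 0 0 0 0 0;0 0 0 0 0 0 0;0 0 0 0 0 0 0")

```text
time: 15.1
ee_pos: [0.4908, 0.29, 0.0892]
tcp_rot: [0.0, 1.0, -0.014, -0.0]
ft_force: [-0.4, -0.1, 0.4]
width: 0.0179
gripper_force: 24.7
```

>>> step_arm(deltas="0 0 0 0 0 0 0;0 0 0 0 0 0 0;0 0 0 0 0 0 0")

```text
time: 15.4
ee_pos: [0.4908, 0.29, 0.0892]
tcp_rot: [0.0, 1.0, -0.014, -0.0]
ft_force: [0.2, -1.1, -1.1]
width: 0.0175
gripper_force: 30.0
```

>>> step_arm(deltas="0 0 0.5 0 0 0 0;0 0 1 0 0 0 0;0 0 1 0 0 0 0;0 0 1 0 0 0 0;0 0 1 0 0 0 0;0.3 -1 0.5 0 0 0 0;0.4 -1 0 0 0 0 0;0.4 -1 0 0 0 0 0;0.4 -1 0 0 0 0 0;0.4 -1 0 0 0 0 0")

```text
time: 16.4
ee_pos: [0.5387, 0.164, 0.2154]
tcp_rot: [-0.0, 1.0, -0.014, 0.0]
ft_force: [0.3, -0.1, -0.1]
width: 0.0174
gripper_force: 30.0
```

>>> step_arm(deltas="0.4 -1 0 0 0 0 0;0.4 -1 0 0 0 0 0;0.4 -1 0 0 0 0 0;0.4 -1 0 0 0 0 0;0.4 -1 0 0 0 0 0;0.4 -1 0 0 0 0 0;0.4 -1 0 0 0 0 0;0.4 -1 0 0 0 0 0;0 -0.9 0 0 0 0 0;0 0 0 0 0 0 0")

```text
time: 17.4
ee_pos: [0.6181, -0.0624, 0.215]
tcp_rot: [0.001, 1.0, -0.017, 0.0]
ft_force: [-0.4, -0.3, -0.2]
width: 0.0173
gripper_force: 30.0
```

>>> step_arm(deltas="0.1 -0.1 0 0 0 0 0;0 0 0 0 0 0 0")

```text
time: 17.6
ee_pos: [0.6211, -0.0585, 0.2147]
tcp_rot: [-0.0, 1.0, -0.013, 0.0]
ft_force: [-0.0, -0.1, 0.4]
width: 0.0172
gripper_force: 30.0
```

```bash
python3 - <<'E'
from h import *
import pickle
o,im=snap('wrist','w6');print(o['ee_pos'],o['tcp_rot'],o['width'],o['gripper_force'])
pickle.dump(o,open('w6.pkl','wb'))
e=o['ee_pos']
for X in[(.6206,-.0743,.098),(e[0],e[1],e[2]-.0812),(e[0],e[1],e[2]-.03)]: print(wproj(o,X))
c=im[120:300,170:410,::-1];cv2.imwrite('pics/w6b.png',cv2.resize(c,(800,600),interpolation=cv2.INTER_CUBIC))
E
```

```text
[ 0.62114464 -0.05850989  0.21472   ] [-4.80320389e-04  9.99917574e-01 -1.28251051e-02  3.61109147e-04] 0.017155462800925492 29.99837189912796
[301.07264201 212.63961475]
[283.13449447 223.68386864]
[283.29190788 246.47786238]
```

View pics/w6b.png

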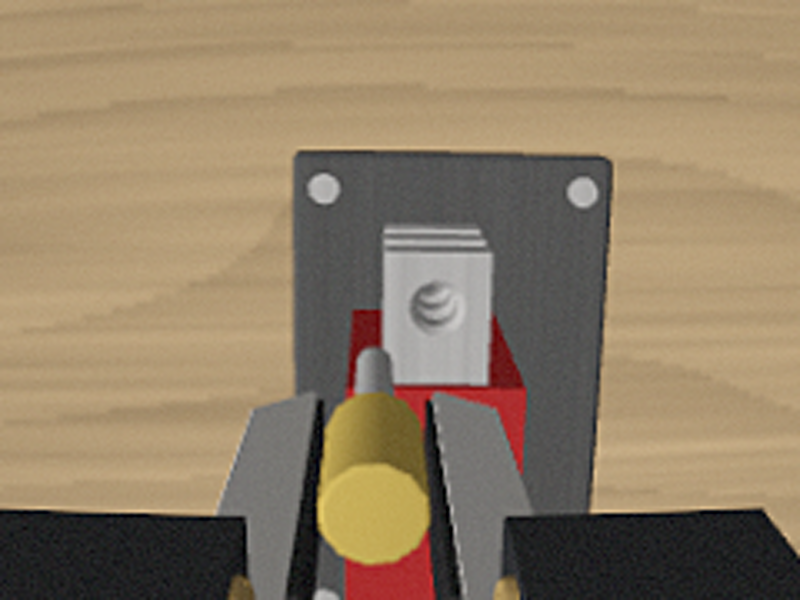

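>>> step_arm(deltas="0 -0.33 0 0 0 0 0;0 -0.33 0 0 0 0 0;0 0 -0.5 0 0 0 0;0 0 -0.4 0 0 0 0;0 0 0 0 0 0 0")

```text
time: 18.15
ee_pos: [0.6192, -0.0761, 0.1894]
tcp_rot: [-0.0, 1.0, -0.014, -0.002]
ft_force: [-0.6, 0.6, -0.4]
width: 0.0175
gripper_force: 30.0
```

```bash
python3 - <<'E'
from h import *
o,im=snap('wrist','w7');print(o['ee_pos'],o['tcp_rot'],o['width'],o['gripper_force'])
e=o['ee_pos']
for X in[(.6206,-.0743,.098),(e[0],e[1],e[2]-.0812)]: print(wproj(o,X))
c=im[170:260,225:345,::-1];cv2.imwrite('pics/w7b.png',cv2.resize(c,(800,600),interpolation=cv2.INTER_CUBIC))
E
```

```text
[ 0.61918813 -0.07605847  0.18936964] [-3.32315268e-04  9.99906170e-01 -1.35202916e-02 -2.17793870e-03] 0.017532129841238635 29.99842017889023
[280.82193874 217.97633065]
[283.09710891 223.1717796 ]
```

View pics/w7b.png

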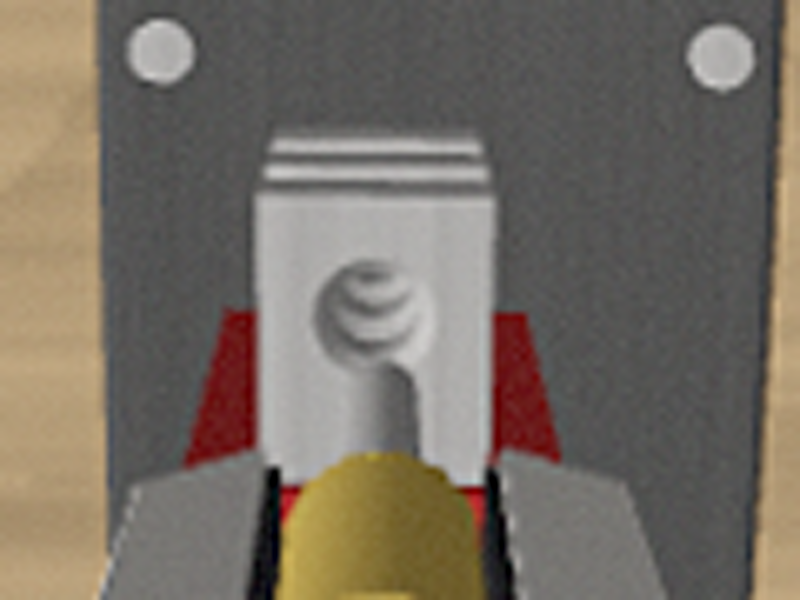

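>>> step_arm(deltas="0.06 0.06 0 0 0 0 0;0 0 -0.3 0 0 0 0;0 0 -0.3 0 0 0 0;0 0 -0.3 0 0 0 0;0 0 0 0 0 0 0")

```text
time: 18.7
ee_pos: [0.6213, -0.0749, 0.1678]
tcp_rot: [-0.0, 1.0, -0.014, -0.001]
ft_force: [-0.2, 0.1, -1.1]
width: 0.0176
gripper_force: 30.0
```

>>> step_arm(deltas="0 0 -0.3 0 0 0 0;0 0 -0.3 0 0 0 0;0 0 -0.3 0 0 0 0;0 0 -0.3 0 0 0 0;0 0 0 0 0 0 0")

```text
time: 19.2
ee_pos: [0.6214, -0.0749, 0.1378]
tcp_rot: [-0.0, 1.0, -0.014, -0.001]
ft_force: [-0.1, 0.0, -1.0]
width: 0.0177
gripper_force: 30.0
```

>>> step_arm(deltas="0 0 -0.2 0 0 0 0;0 0 -0.2 0 0 0 0;0 0 -0.15 0 0 0 0;0 0 0 0 0 0 0")

```text
time: 19.6
ee_pos: [0.6224, -0.075, 0.1254]
tcp_rot: [0.0, 1.0, -0.014, 0.0]
ft_force: [0.5, -0.3, -0.7]
width: 0.0174
gripper_force: 30.0
```

>>> step_arm(deltas="0 0 -0.1 0 0 0 0;0 0 -0.1 0 0 0 0;0 0 0 0 0 0 0")

```text
time: 19.9
ee_pos: [0.6231, -0.0751, 0.1247]
tcp_rot: [0.0, 1.0, -0.014, 0.001]
ft_force: [-6.9, 0.7, 24.5]
width: 0.0176
gripper_force: 30.0
```

>>> step_arm(deltas="0 0 0.1 0 0 0 0;0 0 0 0 0 0 1;0 0 0 0 0 0 1;0 0 0 0 0 0 1;0 0 0 0 0 0 1;0 0 0 0 0 0 1;0 0 0 0 0 0 1;0 0 0 0 0 0 1;0 0 0 0 0 0 1;0 0 0 0 0 0 1")

```text
time: 20.9
ee_pos: [0.6223, -0.075, 0.1231]
tcp_rot: [0.0, 1.0, -0.014, 0.0]
ft_force: [-0.3, 0.0, 0.2]
width: 0.0859
gripper_force: 0.0
```

>>> step_arm(deltas="0 0 0.5 0 0 0 1;0 0 1 0 0 0 1;0 0 1 0 0 0 1;0 0 0.5 0 0 0 1;-0.5 0 0 0 0 0 1;-0.5 0 0 0 0 0 1;-0.5 0 0 0 0 0 1;-0.5 0 0 0 0 0 1;-0.5 0 0 0 0 0 1;0 0 0 0 0 0 1")

```text
time: 21.9
ee_pos: [0.5583, -0.0751, 0.1983]
tcp_rot: [0.0, 1.0, -0.014, -0.001]
ft_force: [-0.2, -0.3, 0.0]
width: 0.0939
gripper_force: 0.0
```

```bash
python3 - <<'E'
from h import *
o,im=snap('wrist','w8');print(o['ee_pos'],o['tcp_rot'],o['width'],o['qpos'])
print(look('wrist','pin_head',o))
for X in[(.6206,-.0743,.098),(.6206,-.0743,.134)]: print(wproj(o,X))
c=im[80:260,160:400,::-1];cv2.imwrite('pics/w8b.png',cv2.resize(c,(800,600),interpolation=cv2.INTER_CUBIC))
E
```

```text
[ 0.55829322 -0.07511369  0.19834068] [ 5.42343622e-05  9.99905275e-01 -1.37477038e-02 -6.62603641e-04] 0.09393729389218068 [ 0.10486511  0.53470995 -0.03180941  1.7909037   0.02248153  0.81764272
 -1.53619814]
[(0.98, [0.6219, -0.0707, 0.1357])]
[279.77994766 141.099198  ]
[279.40656004 142.54896275]
```

View pics/w8b.png

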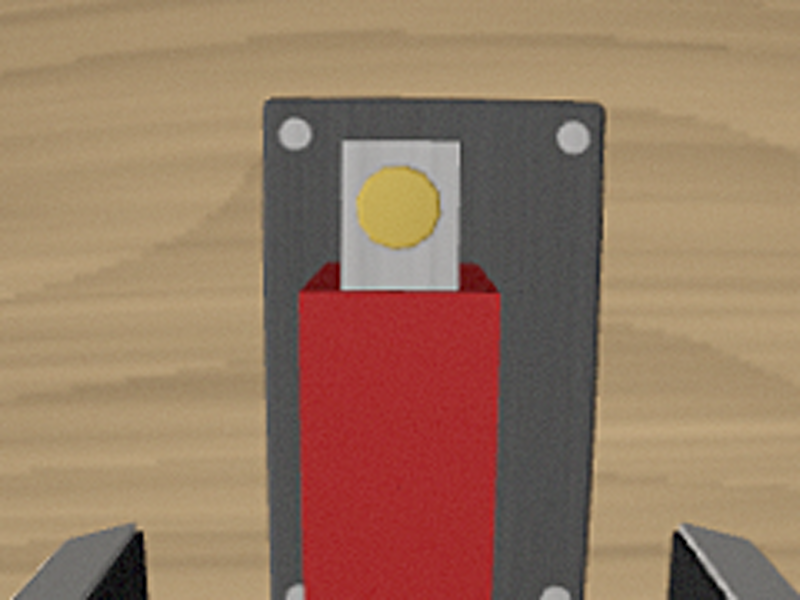

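>>> step_arm(deltas="0 0.12 -0.5 0 0 0 1;0 0 -1 0 0 0 1;0 0 -1 0 0 0 1;0 0 -1 0 0 0 1;0 0 -0.8 0 0 0 1;0 0 0 0 0 0 1;0 0 0 0 0 0 0;0 0 0 0 0 0 0;0 0 0 0 0 0 0;0 0 0 0 0 0 0")

```text
time: 23.0
ee_pos: [0.5605, -0.072, 0.0914]
tcp_rot: [0.0, 1.0, -0.014, 0.001]
ft_force: [-0.0, 0.2, 0.3]
width: 0.0651
gripper_force: 0.0
```

>>> step_arm(deltas="0 0 0 0 0 0 0;0 0 0 0 0 0 0;0 0 0 0 0 0 0;0 0 0 0 0 0 0;0 0 0 0 0 0 0;0 0 0 0 0 0 0;0 0 0 0 0 0 0")

```text
time: 23.7
ee_pos: [0.56, -0.0729, 0.0908]
tcp_rot: [0.001, 1.0, -0.014, 0.0]
ft_force: [-0.2, -4.8, 5.5]
width: 0.0477
gripper_force: 30.0
```

>>> step_arm(deltas="0 -0.03 0 0 0 0 0;0 0 0 0 0 0 0;0 0 0 0 0 0 0;0 0 0 0 0 0 0")

```text
time: 24.1
ee_pos: [0.56, -0.0729, 0.0909]
tcp_rot: [0.0, 1.0, -0.014, 0.0]
ft_force: [-0.8, -2.6, 4.8]
width: 0.0476
gripper_force: 30.0
```

```bash
python3 - <<'E'
from h import *
for n in('wrist','side'):
    o,im=snap(n,n+'9'); print(n,look(n,'pin_head',o),look(n,'pin',o))
print(o['width'],o['gripper_force'],o['ft_force'])
E
```

```text
wrist [(0.66, [0.6226, -0.0708, 0.1363])] [(0.75, [0.6248, -0.0706, 0.1329])]
side [(0.63, [0.534, -0.0443, 0.008])] [(0.22, [0.4767, 0.2964, 0.0606])]
0.0474335437493557 29.996934235095978 [-1.06956754 -3.95994583  6.12214149]
```

```bash
python3 -c "
from station import order
print(order.hand_in())"
```

```text
the job is handed in; nothing more can be done
None
```

I swung the mould shut, seated the pin in the three lugs, and handed the job in with the closed halves held at 30 N grip force; hand-in gave no verdict.

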